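# Refit the catch-cup sled under a formula dispenser and jog it

### The arm

A 6-joint arm with a two-finger parallel gripper is mounted at the origin on the work surface. World frame = base frame: x ahead of the robot, y to its left, z up, the work surface at z = 0. Lengths are in m, angles in rad, forces in N, time in s.
With the tool pointing down it reaches from about 0.3 to 0.775 m from the base axis. Payload 14.6 kg.
Tool frame: the origin (TCP) lies between the finger pads; the fingertips stand ctrl.tip_extent ahead of it and the grasp point (between the pads) lies 3 mm ahead of it (ctrl.tip_extent is the distance from the TCP to the fingertips, in m); z points along the fingers, y is the line along which they close (so a half turn about z gives the same grasp; the last joint's range is limited). The gripper opens to 94 mm and grips with 3 to 60 N. Pads are 16 mm wide; open, the fingers measure 119 mm over their backs; the gripper's body (75 mm by 177 mm) begins 78 mm behind the grasp point.
Start: joints at [-1.304, 0.3, 1.521, -0, 1.321, -0.067], TCP at [0.18, -0.52, 0.227] pointing down, gripper open.
Joint ranges: [-3.03, 3.03], [-0.79, 2.21], [0.23, 2.52], [-1.04, 4.18], [0, 3.07], [-2.55, 2.55]. Speed limits (rad/s): [2.22, 2.22, 2.57, 3.14, 3.14, 3.14].

### API

Orientations are given as [roll, pitch, yaw] about the fixed x, y, z axes, in that order (R = Rz(yaw) Ry(pitch) Rx(roll)).
In Python, from station import ctrl gives the robot as it stands.
- The arm moves only by the shell command python3 shift.py 'ROWS' [OPENING] [FORCE]. ROWS is a JSON object with one list for each field, all of the same length, 1 to 10, a row being the entries at one place: x, y, z (the shift in m), wx, wy, wz (a rotation vector in rad); each row shifts and turns the commanded pose from where the row before left it, along the tool's axes as they then stand; what a row does not reach is not made up. A row lasts 1/10 s, in which the tool goes at most 0.05 m and 0.15 rad, less where a joint would pass 70% of its speed; a pose out of reach is approached as far as the arm can. OPENING is the finger opening in m, set as the command begins (- or left out keeps the last). The fingers move at their own pace and stop on an object; FORCE is the grip in N (left out, the last holds). Time passes only in rows, so rows that do not move let the fingers close. It prints the time, the measured TCP pose, the force, the opening and the grip force at its end. Input that does not fit is refused with a message, and nothing moves.
- ctrl.get_obs(): the state, without advancing time (a new reading comes with each control period).
- ctrl.camera(name): name is "scene" or "top" or "wrist"; returns a dict with "pixels" (400x640x3 uint8, blue, green, red), "fx", "fy", "cx", "cy" (pixels), "extrinsics" (4x4, takes a point from camera to world coordinates). Camera axes: x right, y up, looking along -z (the intrinsics and any distortion apply to the point x, -y, -z); pixel columns grow to the right and rows downward; lengths in m; the calibration is good to about 2 mm. A picture is of the moment at which its call begins. There is no depth.
- ctrl.hand_in(): hands the job in; it is judged then, once.
The state is a dict: "time_s": time; "qpos": joint angles; "joint_vel": joint speeds; "tau": joint torques, N m; "ee_pos": TCP position; "eef_rot": TCP orientation; "force": force on the tool from outside, world axes, zero at the start; "moment": the same for the moment, N m; "grip_width": finger opening in m; "grip_force": force on a finger pad.
Only numpy, scipy, OpenCV 4.12 (cv2) and the standard library are available. Lean on these libraries where they do the work, as an engineer would, in place of code of your own. Each camera call takes 0.05 s, during which the arm holds its last target. There are 200 camera calls.

### The job

The washed catch-cup sled is tucked fin-first under the low wooden riser: draw it out by its square cup, set it down flat on the counter and let go, then take it again by its fin and slide it cup-first into the open end of the dispenser's track until it is fully home against the stop. Only after that, push the lever of the switch box to the left (the +y side, towards the dispenser), hold it over for at least one second, and let it spring back to the middle. Leave the sled home and do not disturb the other things on the counter.

Things in the scene. Friction and masses are not known exactly. Their poses are not given: they have to be found in the camera images.
- sled: Loose grey plastic sled, 0.28 kg: plate 200 (x) x 88 (y) x 8 mm thick, with a square cup near the nose and an upright fin near the tail. Origin: centre of the plate's underside, z up; +x is the nose, which enters the track first. It starts flat on the counter, tail and fin under the riser's roof, cup and nose sticking out of its front towards the robot.
- sled_cup (a point): point on the sled's centre line, 55 mm ahead (+x) of its origin and 40 mm above its underside: the middle of the open square cup, 54 x 54 mm outside, walls 4 mm, rising from the plate (8 mm) to 52 mm; axes as the sled's
- sled_fin (a point): point on the sled's centre line, 80 mm behind (-x) its origin and 42 mm above its underside: in the fin, which is 40 mm long (x), 12 mm thick (y) and rises from the plate (8 mm) to 50 mm; axes as the sled's
- dispenser: Fixed white and grey formula dispenser, 350 mm tall, with a dark steel track. Origin: on the counter, middle of the track's mouth; +x runs into the track (world +y, give or take 0.3 rad), z up. Head overhangs the track from x = 75 mm on, 120 mm wide, underside at 140 mm, nozzle down to 95 mm at x = 125 mm: a gripper on the cup cannot go in; over the home fin (x = -10 mm) there is room.
- track_mouth (a point): Same point and axes as the dispenser's origin. Track floor is the counter. Walls with inner faces at y = +-45.5 mm, outer +-55.5, 16 mm high, run from x = 0 to 170 mm; their lips reach inward to y = +-36 mm, underside at 11 mm, so the plate enters only here. Low lipless flared guides before it widen to about 60 mm each side at x = -30 mm.
- track_stop (a point): Foot of the stop face closing the track's inner end, on its middle line, 170 mm (+x) from the mouth; axes as the dispenser's. Fully home, the sled's nose touches it: sled origin 70 mm and fin middle -10 mm from the mouth along x, sled and dispenser axes parallel.
- riser_front (a point): Point on the counter at the middle of the open front of the fixed low wooden riser (small shelf); +x runs into the riser, away from the robot, z up. The riser is 140 deep (x = 0 to 140 mm), 170 wide, 72 mm high; roof's underside at 62 mm, side walls' inner faces at y = +-75 mm, back wall at x = 130 mm. Drawing the sled out (-x) by about 110 mm clears its fin.
- switch_box: Fixed grey switch box on the counter near the mouth of the track, 60 (x) x 70 (y) x 45 mm high, with a steel lever on top. Origin: centre of its underside; z up; +y is to the left, towards the dispenser's side (box turned by up to 0.3 rad).
- toggle_tip (a point): centre of the 15 mm ball at the tip of the lever, 48 mm above the top of the switch box and 93 mm above the counter when centred; the lever is a 10 mm rod pivoting at the middle of the box's top
- toggle (a joint): lean of the spring-centred lever, rad: 0 upright, positive towards the box's +y (left), stops at +-0.5. It takes about 3 N at the tip to hold it at 0.45 and it springs back when let go. It counts as pushed over above 0.3.
- bottle: bystander: empty glass baby bottle, 60 mm wide, 145 mm tall; origin under its centre
- scoop: bystander: small measuring scoop, 42 mm wide cup 32 mm tall with a 75 mm handle along -x; origin under the cup's centre
- canister: bystander: ceramic canister with wooden lid, 108 mm wide, 162 mm tall; origin under its centre
- funnel: bystander: clear funnel standing wide end down, 90 mm wide, 95 mm tall; origin under its centre
- mug: bystander: white mug, 78 mm wide, 90 mm tall; origin under its centre
- screw_ring: bystander: white bottle screw ring lying flat, 44 mm wide, 16 mm tall; origin under its centre
- tin: bystander: formula tin, 90 mm wide, 120 mm tall; origin under its centre

How it is judged:
On the way, in this order (a step that is already met when the one before it is completed fails the run):
1. the sled is out from under the riser, flat on the counter and let go (x of sled_fin in the frame of riser_front below -0.02 m and height (world z) of sled below 0.006 m and angle between sled's own z axis and vertical below 0.06 rad and contact force between the fingers and sled below 0.1 N and linear speed of sled below 0.02 m/s), for 0.2 s.
2. the sled, handled by its fin, has entered the track (distance between the grasp point and sled_fin below 0.05 m and contact force between the fingers and sled above 0.3 N and x of sled in the frame of dispenser above -0.08 m and y of sled in the frame of dispenser between -0.01 and 0.01 m and height (world z) of sled below 0.006 m), for 0.05 s.
3. the sled is fully home in the track, against the stop (x of sled in the frame of dispenser between 0.065 and 0.074 m and y of sled in the frame of dispenser between -0.005 and 0.005 m and height (world z) of sled below 0.006 m and angle between sled's own z axis and vertical below 0.06 rad and angle between the x axis of sled and the x axis of dispenser, either way round below 0.05 rad and x of sled_cup in the frame of dispenser above 0.1 m), for 0.2 s.
4. with the sled home, the lever is held over to the left for a second (all of step 3 and value of joint toggle above 0.3 rad), for 0.8 s.
At the end, for the whole second after the job is handed in: the sled rests flat in the track, let go, its nose within 5 mm of the stop, within 5 mm of the track's middle line and 0.05 rad of its direction; the lever has sprung back within 0.06 rad of the middle (all of step 3 and contact force between the fingers and sled below 0.1 N and linear speed of sled below 0.02 m/s and value of joint toggle between -0.06 and 0.06 rad); the robot touches nothing.
It fails at once if the lever is pushed left before the sled is home (value of joint toggle above 0.3 rad and not (x of sled in the frame of dispenser between 0.065 and 0.074 m and y of sled in the frame of dispenser between -0.005 and 0.005 m and height (world z) of sled below 0.006 m and angle between sled's own z axis and vertical below 0.06 rad and angle between the x axis of sled and the x axis of dispenser, either way round below 0.05 rad and x of sled_cup in the frame of dispenser above 0.1 m)).
It fails at once if a bystander is moved more than 30 mm or tipped over (distance of any of bottle, scoop, canister, funnel, mug, screw_ring, tin from where it was at the start of the episode above 0.03 m or angle between any of bottle, scoop, canister, funnel, mug, screw_ring, tin's own z axis and vertical above 0.5 rad).
It also fails if it takes over 72 s, if anything falls off the work surface, if the arm or the gripper's body presses on something with over 40 N, if the wrist force passes 120 N, or if a joint passes its speed limit or range.

## Working session

There is one attempt and no reset: what is moved stays moved. The work goes in short steps, Python scripts to look and compute and a shell command to move; the robot and the scene stay as the last step left them, time stands still between calls to the robot, and variables do not carry over. Pictures are saved under pics/ and viewed, at most 12 in all, crops included, and the job is handed in when it is done.

```bash
ls; mkdir -p pics
python3 - <<'E'
from station import ctrl
import cv2,numpy as np
for n in ("scene","top"):
    c=ctrl.camera(n); cv2.imwrite(f"pics/{n}0.png",c["pixels"]); print(n,c["fx"],c["fy"],c["cx"],c["cy"],[k for k in c]); print(np.round(c["extrinsics"],4).tolist())
    np.savez(f"{n}0.npz",**{k:c[k] for k in("pixels","fx","fy","cx","cy","extrinsics")})
print(ctrl.tip_extent,ctrl.get_obs())
E
```

```text
pics
shift.py
station.py
scene 436.50877082026545 436.50877082026545 320.8785029906038 201.07887378011074 ['pixels', 'fx', 'fy', 'cx', 'cy', 'extrinsics']
[[-0.7122, -0.5883, 0.3828, 1.053], [0.7018, -0.6071, 0.3727, 0.4367], [0.0132, 0.5341, 0.8453, 1.2094], [0.0, 0.0, 0.0, 1.0]]
top 365.08374539104693 365.08374539104693 319.86063196896976 198.65065031092922 ['pixels', 'fx', 'fy', 'cx', 'cy', 'extrinsics']
[[-0.0026, 0.9982, -0.0605, 0.5022], [-1.0, -0.0028, -0.0018, -0.0701], [-0.0019, 0.0605, 0.9982, 1.0064], [0.0, 0.0, 0.0, 1.0]]
0.022 {'time_s': 0.1, 'qpos': array([-1.30360177e+00,  3.00411031e-01,  1.52152470e+00, -1.32871930e-05,
        1.32068316e+00, -6.66254191e-02]), 'joint_vel': array([ 0.00013388, -0.00145418, -0.00058484, -0.00148856, -0.00167826,
       -0.00050613]), 'tau': array([ 5.42009384e-04, -5.32642579e+01, -3.53284049e+01,  7.09275459e-02,
        2.35399744e-02, -8.97671339e-05]), 'ee_pos': array([ 0.18013497, -0.51944071,  0.22694311]), 'eef_rot': array([-3.14056784e+00, -5.54809663e-05,  3.33823246e-01]), 'force': array([-0.13466888, -0.24378989, -0.41133047]), 'moment': array([ 0.00392257,  0.00596579, -0.00289821]), 'grip_force': 0.0, 'grip_width': 0.09415755114519743}
```

View pics/top0.png

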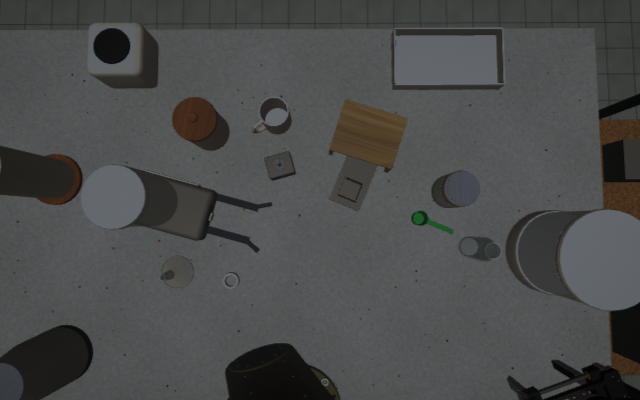

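View pics/scene0.png

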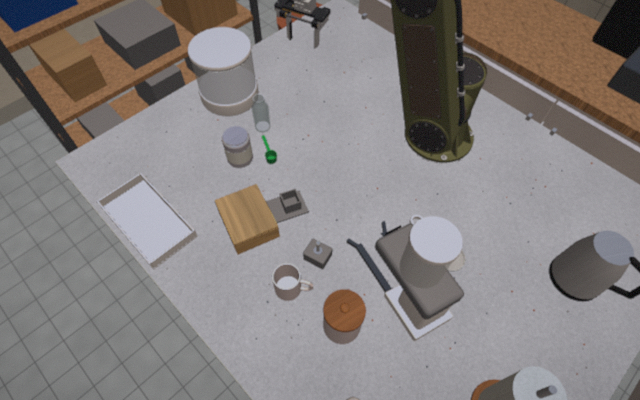

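The top view shows the riser (~368,135) with the sled (cup at ~350,188) sticking out of its front. The switch box is at (280,165), the dispenser at (150,200) and its guides end near (260,225). The scene view shows the same layout from the far side. I'll enlarge the parts that matter.

```bash
cat > h.py <<'E'
import numpy as np,cv2
def load(n): return dict(np.load(n+".npz"))
def back(c,u,v,z):
    E=c["extrinsics"]; d=E[:3,:3]@np.array([(u-c["cx"])/c["fx"],-(v-c["cy"])/c["fy"],-1.]); o=E[:3,3]
    return (o+d*(z-o[2])/d[2])
def proj(c,P):
    E=c["extrinsics"]; p=(np.atleast_2d(P)-E[:3,3])@E[:3,:3]
    return np.c_[c["cx"]+c["fx"]*p[:,0]/-p[:,2], c["cy"]-c["fy"]*p[:,1]/-p[:,2]]
def crop(c,x0,y0,w,h,s,out):
    im=c["pixels"][y0:y0+h,x0:x0+w].astype(float); im=255*(im/255)**0.55
    im=cv2.resize(im.clip(0,255).astype(np.uint8),None,fx=s,fy=s,interpolation=cv2.INTER_CUBIC)
    for k in range(0,w,20): cv2.putText(im,str(x0+k),(k*s,8),0,.3,(0,0,255),1); cv2.line(im,(k*s,9),(k*s,14),(0,0,255))
    for k in range(0,h,20): cv2.putText(im,str(y0+k),(0,k*s+4),0,.3,(0,0,255),1)
    cv2.imwrite(out,im)
E
python3 -c "
from h import *
crop(load('top0'),195,95,220,165,3.6.__int__() if 0 else 3,'pics/topc.png')
crop(load('scene0'),200,160,260,190,3,'pics/scenec.png')"
```

```text
(no output)
```

View pics/topc.png

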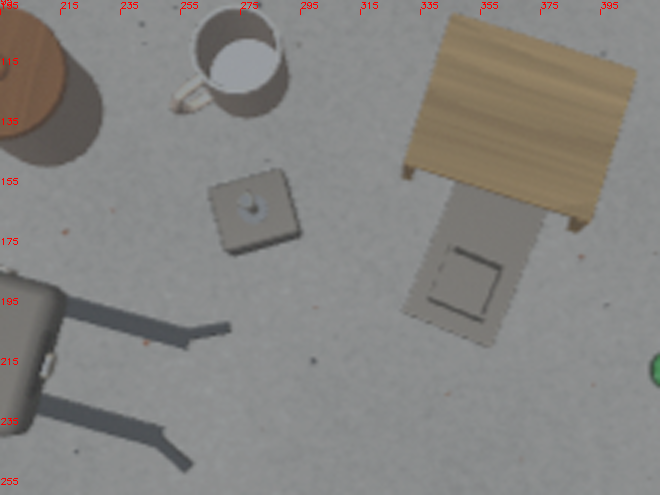

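View pics/scenec.png

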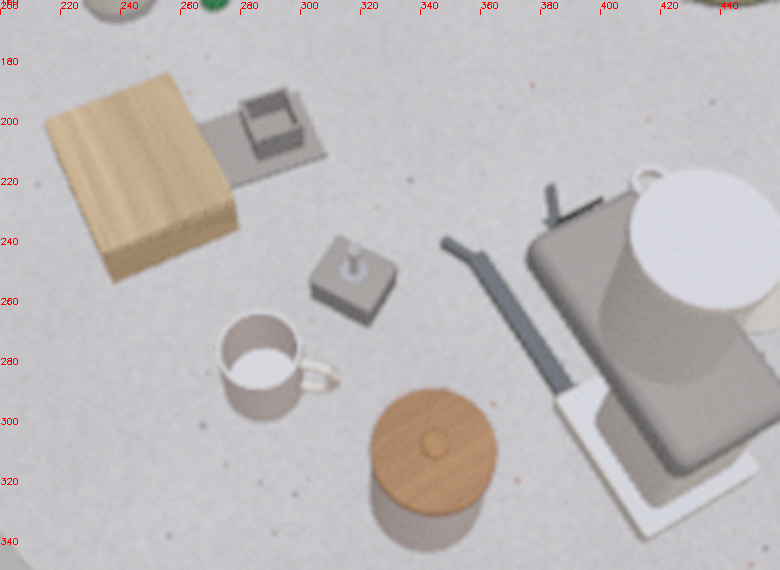

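Top crop, original pixels:
- Roof corners of the riser: about (346,99), (407,118), (392,168), (330,150).
- Sled nose corners: (329,199), (358,211).
- Switch box top corners: (265,157), (289,151), (295,173), (272,178).
- Track wall ends: about (257,208) and (248,240).

The scene crop shows the same objects. I'll fit the poses.

```bash
cat > fit.py <<'E'
from h import *
from scipy.optimize import least_squares
def fit(name,obs,g):
    # obs: list of (cam, model xyz, (u,v), weights-direction or None)
    def res(p):
        c,s=np.cos(p[2]),np.sin(p[2]); r=[]
        for cam,m,uv in obs:
            P=[p[0]+c*m[0]-s*m[1],p[1]+s*m[0]+c*m[1],m[2]]; r+=list(proj(cam,P)[0]-uv)
        return r
    s=least_squares(res,g,loss='soft_l1'); print(name,np.round(s.x,4)); print(np.round(np.reshape(res(s.x),(-1,2)),1).tolist()); return s.x
if __name__=="__main__":
    T=load('top0');S=load('scene0')
    t=lambda x,y:np.array((195+x/3,95+y/3)); s=lambda x,y:np.array((200+x/3,160+y/3))
    fit('riser',[(T,(.14,.085,.072),t(452,13)),(T,(.14,-.085,.072),t(636,70)),(T,(0,-.085,.072),t(592,218)),(T,(0,.085,.072),t(405,165)),
     (S,(.14,.085,.072),s(112,252)),(S,(.14,-.085,.072),s(46,122)),(S,(0,-.085,.072),s(168,73)),(S,(0,.085,.072),s(236,203))],[.6,-.2,-.2])
    fit('sled',[(T,(.1,-.044,.008),t(403,311)),(T,(.1,.044,.008),t(490,347)),(S,(.1,.044,.008),s(299,93)),(S,(.1,-.044,.008),s(327,156)),
      (S,(.082,.027,.052),s(286,88)),(S,(.028,.027,.052),s(240,103)),(S,(.082,-.027,.052),s(302,124)),(S,(.028,-.027,.052),s(255,140))],[.55,-.18,2.9])
    fit('box',[(T,(.03,.035,.045),t(209,187)),(T,(.03,-.035,.045),t(281,169)),(T,(-.03,-.035,.045),t(300,233)),(T,(-.03,.035,.045),t(231,250)),
      (S,(.03,.035,.045),s(370,312)),(S,(.03,-.035,.045),s(311,278)),(S,(-.03,-.035,.045),s(340,237)),(S,(-.03,.035,.045),s(396,270)),
      (T,(0,0,.0935),t(247,200)),(S,(0,0,.0935),s(354,245))],[.6,0,.2])
    fit('track',[(T,(0,-.0555,.016),t(190,329)),(T,(0,-.036,.016),t(187,348)),(T,(.1,-.0555,.016),t(77,297)),(T,(0,.036,.016),t(162,427)),(T,(0,.0555,.016),t(157,445)),(T,(.09,.0555,.016),t(55,417)),(T,(.09,.036,.016),t(60,400)),
      (S,(0,-.0555,.016),s(467,263)),(S,(0,-.036,.016),s(486,252)),(S,(-.03,-.06,.01),s(443,241))],[.45,.1,1.3])
E
python3 fit.py
```

```text
riser [ 0.6606 -0.1737 -0.2927]
[[-1.4, -0.4], [0.0, -1.1], [-0.1, 0.8], [-1.0, -0.2], [-2.2, 0.0], [-0.9, -0.7], [0.4, -1.5], [0.5, -3.1]]
sled [ 0.6396 -0.1708  2.747 ]
[[-0.9, -0.6], [-0.2, -0.3], [-0.4, -0.8], [-0.1, -0.6], [0.1, -0.9], [-0.6, -0.8], [0.8, 0.4], [0.1, 0.4]]
box [0.6513 0.0388 0.2567]
[[-0.9, -0.2], [0.6, -0.9], [-0.0, -0.6], [-2.6, 0.5], [-0.3, -0.4], [-1.1, -0.4], [-0.2, -2.3], [1.4, -2.4], [-0.1, -0.0], [0.1, 0.8]]
track [0.4957 0.1154 1.3124]
[[-0.9, -1.1], [-1.8, -0.5], [1.3, 0.3], [-0.5, -1.0], [-0.7, -0.0], [1.2, 0.8], [1.5, -0.5], [0.6, -1.4], [-0.3, -0.5], [2.0, -0.2]]
```

```bash
cat > d.py <<'E'
# usage: d.py x y z yaw -> remaining delta in tool axes, from the measured pose
import sys,numpy as np
from station import ctrl
from scipy.spatial.transform import Rotation as R
o=ctrl.get_obs(); r=R.from_euler('xyz',o['eef_rot']); t=np.array(list(map(float,sys.argv[1:5])))
print('t',o['time_s'],'pos',np.round(o['ee_pos'],4),'rot',np.round(o['eef_rot'],3),'q',np.round(o['qpos'],2),'w',round(o['grip_width'],4))
print('dtool',np.round(r.inv().apply(t[:3]-o['ee_pos']),4),'rotvec',np.round((r.inv()*R.from_euler('xyz',[np.pi,0,t[3]])).as_rotvec(),3))
E
python3 shift.py '{"x":[0,0,0,0,0,0,0,0],"y":[0,0,0,0,0,0,0,0],"z":[0,0,0,0,0,0,0,0],"wx":[0,0,0,0,0,0,0,0],"wy":[0,0,0,0,0,0,0,0],"wz":[-0.15,-0.15,-0.15,-0.15,-0.15,-0.15,-0.15,-0.15]}' 0.094
python3 shift.py '{"x":[0,0,0,0,0,0,0,0,0,0],"y":[0,0,0,0,0,0,0,0,0,0],"z":[0,0,0,0,0,0,0,0,0,0],"wx":[0,0,0,0,0,0,0,0,0,0],"wy":[0,0,0,0,0,0,0,0,0,0],"wz":[-0.15,-0.15,-0.15,-0.15,-0.15,-0.15,-0.15,-0.15,-0.013,0]}'
python3 d.py .589 -.150 .2 2.747
```

```text
time_s: 0.9
ee_pos: [0.1802, -0.5195, 0.2271]
eef_rot: [-3.141, -0.001, 1.54]
force: [-0.2, 0.1, -0.5]
grip_width: 0.0939
grip_force: 0.0
time_s: 1.9
ee_pos: [0.1802, -0.5196, 0.2272]
eef_rot: [3.141, -0.0, 2.743]
force: [-0.4, -0.4, -0.4]
grip_width: 0.094
grip_force: 0.0
t 1.9 pos [ 0.1802 -0.5196  0.2272] rot [ 3.141 -0.     2.743] q [-1.3   0.3   1.52  0.    1.32 -2.48] w 0.094
dtool [-0.2334  0.4992  0.0274] rotvec [ 0.    -0.    -0.004]
```

```bash
python3 shift.py '{"x":[-0.0167,-0.0167,-0.0167,-0.0167,-0.0167,-0.0167,-0.0167],"y":[0.0357,0.0357,0.0357,0.0357,0.0357,0.0357,0.0357],"z":[0,0,0,0,0,0,0],"wx":[0,0,0,0,0,0,0],"wy":[0,0,0,0,0,0,0],"wz":[0,0,0,0,0,0,0]}'
python3 shift.py '{"x":[-0.0167,-0.0167,-0.0167,-0.0167,-0.0167,-0.0167,-0.0167,0],"y":[0.0357,0.0357,0.0357,0.0357,0.0357,0.0357,0.0357,0],"z":[0,0,0,0,0,0,0.02,0],"wx":[0,0,0,0,0,0,0,0],"wy":[0,0,0,0,0,0,0,0],"wz":[0,0,0,0,0,0,0,0]}'
python3 d.py .589 -.150 .043 2.747
python3 - <<'E'
from station import ctrl
from h import *
c=ctrl.camera("wrist"); np.savez("wrist0.npz",**c)
crop(c,0,0,640,400,1,"pics/wrist0.png"); print(c["fx"],c["cx"],c["cy"],np.round(c["extrinsics"],3).tolist())
for n,P in dict(cup=[.589,-.150,.052],nose1=[.5304,-.0917-.0,.008]).items(): print(n,proj(c,P))
E
```

```text
time_s: 2.6
ee_pos: [0.3852, -0.3326, 0.2275]
eef_rot: [3.142, 0.0, 2.742]
force: [0.9, -1.8, -0.5]
grip_width: 0.0939
grip_force: 0.0
time_s: 3.4
ee_pos: [0.5896, -0.1449, 0.2043]
eef_rot: [3.141, -0.004, 2.746]
force: [-0.9, 0.2, -1.0]
grip_width: 0.0939
grip_force: 0.0
t 3.4 pos [ 0.5896 -0.1449  0.2043] rot [ 3.141 -0.004  2.746] q [-0.3   0.45  1.37  0.    1.32 -1.48] w 0.0939
dtool [-0.0021 -0.005   0.1613] rotvec [ 0.    -0.004 -0.001]
310.5755237971929 319.11930457985716 201.09017860551083 [[0.386, -0.887, -0.253, 0.514], [0.923, 0.371, 0.105, -0.114], [0.0, -0.274, 0.962, 0.363], [0.0, 0.0, 0.0, 1.0]]
cup [[314.3035906 195.7189051]]
nose1 [[342.82644155 118.51246616]]
```

View pics/wrist0.png

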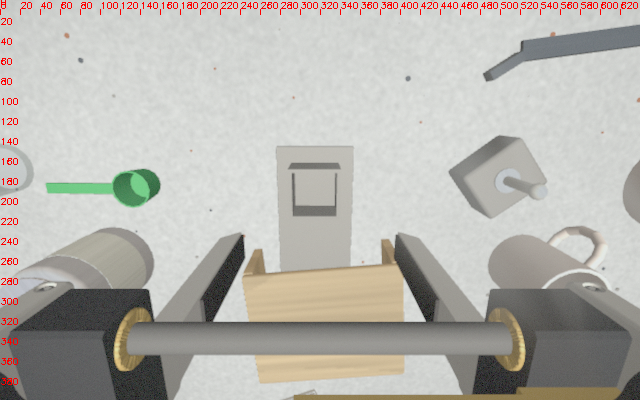

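The wrist view shows the cup rim centred at about (315,194), against a prediction of (314,196), and the sled is aligned with the tool. The fit is good, so I'll descend on the cup, grip and draw it out.

```bash
python3 shift.py '{"x":[-0.002,0,0,0,0,0],"y":[-0.005,0,0,0,0,0],"z":[0.03,0.04,0.04,0.03,0.02,0],"wx":[0,0,0,0,0,0],"wy":[0,0,0,0,0,0],"wz":[0,0,0,0,0,0]}'
python3 shift.py '{"x":[0,0,0,0,0,0],"y":[0,0,0,0,0,0],"z":[0,0,0,0,0,0],"wx":[0,0,0,0,0,0],"wy":[0,0,0,0,0,0],"wz":[0,0,0,0,0,0]}' 0.04 25
python3 d.py .589 -.150 .043 2.747
```

```text
time_s: 4.05
ee_pos: [0.5865, -0.1542, 0.0454]
eef_rot: [-3.141, -0.004, 2.744]
force: [-0.1, 0.8, 0.6]
grip_width: 0.0936
grip_force: 0.0
time_s: 4.65
ee_pos: [0.5884, -0.1534, 0.0479]
eef_rot: [3.141, 0.001, 2.747]
force: [-0.7, 2.3, 3.6]
grip_width: 0.0539
grip_force: 25.0
t 4.65 pos [ 0.5884 -0.1534  0.0479] rot [3.141e+00 1.000e-03 2.747e+00] q [-0.32  0.62  1.5   0.    1.02 -1.49] w 0.0539
dtool [0.0008 0.0034 0.0049] rotvec [0.    0.001 0.   ]
```

```bash
python3 shift.py '{"x":[0,0.02,0.02,0.025,0.025,0.02,0.02,0,0],"y":[0,0,0,0,0,0,0,0,0],"z":[-0.004,0,0,0,0,0,0,0,0],"wx":[0,0,0,0,0,0,0,0,0],"wy":[0,0,0,0,0,0,0,0,0],"wz":[0,0,0,0,0,0,0,0,0]}'
python3 d.py .466 .004 .048 1.312
```

```text
time_s: 5.55
ee_pos: [0.4684, -0.1037, 0.0517]
eef_rot: [-3.142, 0.0, 2.747]
force: [-0.3, 0.3, -3.1]
grip_width: 0.0536
grip_force: 25.0
t 5.55 pos [ 0.4684 -0.1037  0.0517] rot [-3.142  0.     2.747] q [-0.29  0.38  1.88 -0.    0.89 -1.47] w 0.0536
dtool [0.0437 0.0985 0.0037] rotvec [0.    0.    1.435]
```

```bash
python3 shift.py '{"x":[0,0,0,0,0,0,0,0,0,0],"y":[0,0,0,0,0,0,0,0,0,0],"z":[0,0,0,0,0,0,0,0,0,0],"wx":[0,0,0,0,0,0,0,0,0,0],"wy":[0,0,0,0,0,0,0,0,0,0],"wz":[0.08,0.14,0.14,0.14,0.14,0.14,0.14,0.14,0.14,0.14]}'
python3 shift.py '{"x":[0,0,0],"y":[0,0,0],"z":[0,0,0],"wx":[0,0,0],"wy":[0,0,0],"wz":[0.095,0,0]}'
python3 d.py .466 .004 .048 1.312
```

```text
time_s: 6.55
ee_pos: [0.4689, -0.1039, 0.0514]
eef_rot: [3.141, 0.0, 1.401]
force: [0.2, -0.1, -2.8]
grip_width: 0.054
grip_force: 25.0
time_s: 6.85
ee_pos: [0.4686, -0.1038, 0.0514]
eef_rot: [3.141, -0.0, 1.315]
force: [0.1, -0.2, -4.3]
grip_width: 0.0539
grip_force: 25.0
t 6.85 pos [ 0.4686 -0.1038  0.0514] rot [ 3.141 -0.     1.315] q [-0.29  0.38  1.87  0.    0.89 -0.04] w 0.0539
dtool [ 0.1036 -0.0298  0.0034] rotvec [ 0.    -0.     0.003]
```

```bash
python3 shift.py '{"x":[0.02,0.025,0.025,0.015,0,0],"y":[-0.01,-0.01,-0.01,0,0,0],"z":[0,0,0,0,0.0035,0],"wx":[0,0,0,0,0,0],"wy":[0,0,0,0,0,0],"wz":[0.003,0,0,0,0,0]}'
python3 shift.py '{"x":[0,0,0,0,0],"y":[0,0,0,0,0],"z":[0,0,0,0,0],"wx":[0,0,0,0,0],"wy":[0,0,0,0,0],"wz":[0,0,0,0,0]}' 0.094
python3 shift.py '{"x":[0,0,0,-0.03,-0.03,-0.03,0],"y":[0,0,0,0,0,0,0],"z":[-0.02,-0.04,-0.04,-0.04,-0.02,0,0],"wx":[0,0,0,0,0,0,0],"wy":[0,0,0,0,0,0,0],"wz":[0,0,0,0,0,0,0]}'
python3 - <<'E'
from station import ctrl
from h import *
for n in("wrist","top"):
    c=ctrl.camera(n); np.savez(n+"1.npz",**c)
    crop(c,0,0,640,400,1,"pics/%s1.png"%n)
c=load("wrist1")
D=np.array([.4957,.1154]);a=1.3124;M=np.array([[np.cos(a),-np.sin(a)],[np.sin(a),np.cos(a)]])
for p in [(0,-.0555,.016),(0,-.036,.016),(0,.036,.016),(0,.0555,.016)]: print(p,proj(c,[*(D+M@p[:2]),p[2]]))
E
```

```text
time_s: 7.45
ee_pos: [0.4616, -0.0139, 0.048]
eef_rot: [3.141, -0.0, 1.311]
force: [0.6, 0.5, -0.8]
grip_width: 0.0536
grip_force: 25.0
time_s: 7.95
ee_pos: [0.4611, -0.0139, 0.048]
eef_rot: [3.142, -0.0, 1.309]
force: [-0.1, -0.2, 0.3]
grip_width: 0.0902
grip_force: 0.0
time_s: 8.65
ee_pos: [0.4373, -0.1029, 0.2086]
eef_rot: [3.14, 0.0, 1.306]
force: [-0.6, -0.8, -0.4]
grip_width: 0.0938
grip_force: 0.0
(0, -0.0555, 0.016) [[376.94096796 -46.78572272]]
(0, -0.036, 0.016) [[356.54485372 -46.64623021]]
(0, 0.036, 0.016) [[281.23354312 -46.13116327]]
(0, 0.0555, 0.016) [[260.83603074 -45.99166119]]
```

View pics/wrist1.png

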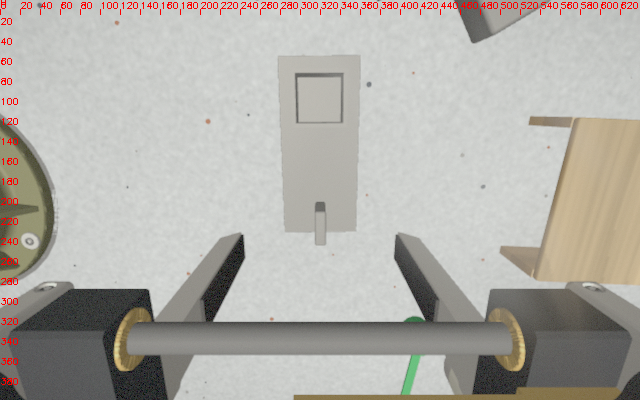

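The wrist view shows the sled flat on the counter. Its cup is at about (320,98) and its fin at (320,223), parallel to the tool. The track is out of view, so I'll step forward to measure the mouth.

```bash
python3 shift.py '{"x":[0.03,0.04,0.03,0.02,0,0],"y":[0,0,0,0,0,0],"z":[0,0,0,0,0,0],"wx":[0,0,0,0,0,0],"wy":[0,0,0,0,0,0],"wz":[0,0,0,0,0,0]}'
python3 - <<'E'
from station import ctrl
from h import *
c=ctrl.camera("wrist"); np.savez("wrist2.npz",**c)
crop(c,150,0,320,240,2,"pics/wrist2.png")
D=np.array([.4957,.1154]);a=1.3124;M=np.array([[np.cos(a),-np.sin(a)],[np.sin(a),np.cos(a)]])
for p in [(0,-.0555,.016),(0,-.036,.016),(0,.036,.016),(0,.0555,.016)]: print(p,proj(c,[*(D+M@p[:2]),p[2]]))
E
```

```text
time_s: 9.35
ee_pos: [0.4687, 0.0158, 0.2076]
eef_rot: [-3.141, 0.0, 1.311]
force: [0.7, 0.4, 0.2]
grip_width: 0.094
grip_force: 0.0
(0, -0.0555, 0.016) [[372.70555551  89.61524995]]
(0, -0.036, 0.016) [[354.35183315  89.66095155]]
(0, 0.036, 0.016) [[286.5993524   89.82965832]]
(0, 0.0555, 0.016) [[268.25381326  89.87533954]]
```

View pics/wrist2.png

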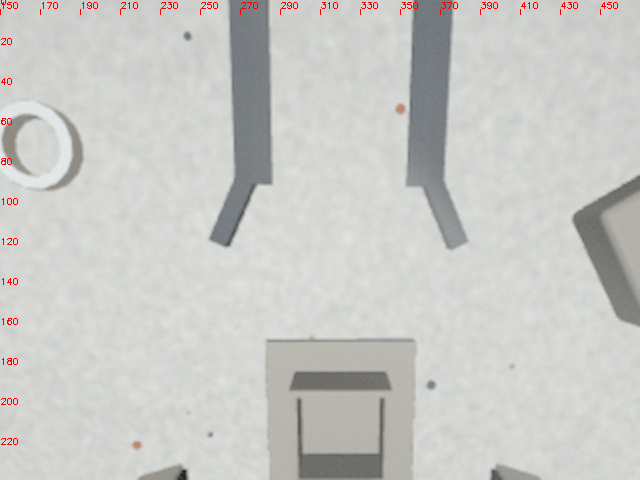

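Mouth lip ends are at about (285.5,92) and (354,93), with outer corners at (267,90) and (371.5,92). The sled's nose corners are at (283,170) and (357.5,170), straight in front of the mouth. I'll convert these to poses.

```bash
python3 - <<'E'
from h import *
c=load("wrist2"); b=lambda x,y,z:back(c,150+x/2,y/2,z)[:2]
li,ri,lo,ro=b(271,184,.016),b(408,186,.016),b(234,181,.016),b(443,184,.016)
ti,to=(b(270,0,.016)+b(413,0,.016))/2,(b(229,0,.016)+b(452,0,.016))/2
m=(li+ri+lo+ro)/4; t=(ti+to)/2; d=t-m
print("mouth",m,"yaw",np.arctan2(d[1],d[0]),np.hypot(*d),"w",np.hypot(*(li-ri)),np.hypot(*(lo-ro)))
print([np.arctan2(*(q-p)[::-1]) for p,q in((li,b(270,0,.016)),(lo,b(229,0,.016)),(ri,b(413,0,.016)),(ro,b(452,0,.016)))])
n1,n2=b(266,340,.008),b(415,340,.008); n=(n1+n2)/2
e1,e2=b(268.5,479,.008),b(414.5,479,.008);e=(e1+e2)/2; v=n1-n2
print("nose",n,"yaw",np.arctan2(*(n-e)[::-1]),np.arctan2(v[1],v[0])-np.pi/2, np.hypot(*v))
w=load("wrist1")
f=back(w,320,208,.05); print("fin rear?",f, [back(w,320.5,v,.05)[:2] for v in (213,244)])
p=lambda u,v:back(w,u,v,.008)[:2]
A=(p(278,56)+p(360,56))/2; B=(p(285,232)+p(357,232))/2; d=A-B; print("plate",A,B,np.arctan2(d[1],d[0]),np.hypot(*d),"fin",A-.18*d/np.hypot(*d))
E
python3 d.py .43 -.14 .045 1.312
```

```text
mouth [0.49417418 0.11359311] yaw 1.2991794495960203 0.08577394856424683 w 0.07297137440517353 0.11120288518193196
[np.float64(1.2857768732737935), np.float64(1.2927612723127073), np.float64(1.3128065932486663), np.float64(1.3051062061006349)]
nose [0.47296205 0.0306516 ] yaw 1.3181823375472357 1.3100912433162257 0.08685529608187736
fin rear? [ 0.43280614 -0.12050389  0.05      ] [array([ 0.43185478, -0.12607668]), array([ 0.42244071, -0.16093333])]
plate [0.47263139 0.02994484] [ 0.42263336 -0.16365364] 1.3180622394806722 0.1999504281943724 fin [ 0.427622   -0.14433699]
t 9.4 pos [0.4687 0.0152 0.2077] rot [-3.141  0.     1.309] q [-0.05  0.14  1.77 -0.    1.24  0.22] w 0.0937
dtool [-0.1599  0.0028  0.1627] rotvec [-0.001  0.    -0.003]
```

```bash
python3 shift.py '{"x":[-0.03,-0.04,-0.04,-0.035,-0.02,0,0],"y":[0,0,0,0,0.004,0,0],"z":[0,0,0,0,0,0,0],"wx":[0,0,0,0,0,0,0],"wy":[0,0,0,0,0,0,0],"wz":[0,-0.005,0,0,0,0,0]}' 0.06
python3 d.py .4276 -.1443 .044 1.314
```

```text
time_s: 10.1
ee_pos: [0.4302, -0.1455, 0.2079]
eef_rot: [-3.141, -0.0, 1.312]
force: [0.8, 0.1, 0.6]
grip_width: 0.06
grip_force: 0.0
t 10.1 pos [ 0.4302 -0.1455  0.2079] rot [-3.141 -0.     1.312] q [-0.41  0.1   1.8   0.    1.23 -0.15] w 0.06
dtool [ 0.0005 -0.0028  0.1639] rotvec [-0.    -0.    -0.002]
```

```bash
python3 shift.py '{"x":[0,0,0,0,0,0,0],"y":[-0.003,0,0,0,0,0,0],"z":[0.03,0.04,0.04,0.03,0.022,0,0],"wx":[0,0,0,0,0,0,0],"wy":[0,0,0,0,0,0,0],"wz":[0,0,0,0,0,0,0]}'
python3 shift.py '{"x":[0,0,0,0,0,0,0],"y":[0,0,0,0,0,0,0],"z":[0,0,0,0,0,0,0],"wx":[0,0,0,0,0,0,0],"wy":[0,0,0,0,0,0,0],"wz":[0,0,0,0,0,0,0]}' 0.005 20
python3 - <<'E'
from station import ctrl
from h import *
o=ctrl.get_obs(); p=o['ee_pos'][:2]; a=1.305
x=np.array([np.cos(a),np.sin(a)]);y=np.array([-x[1],x[0]]); d=p-[.4942,.1136]
print(o['ee_pos'],o['eef_rot'],o['grip_width'],'fin in disp',d@x,d@y)
E
```

```text
time_s: 10.8
ee_pos: [0.4279, -0.144, 0.0466]
eef_rot: [-3.142, -0.0, 1.315]
force: [0.1, -0.4, 0.8]
grip_width: 0.0602
grip_force: 0.0
time_s: 11.5
ee_pos: [0.4276, -0.1445, 0.046]
eef_rot: [-3.142, -0.0, 1.314]
force: [-0.0, -0.1, 1.5]
grip_width: 0.0117
grip_force: 20.0
[ 0.42759612 -0.14452675  0.04598311] [-3.14155032e+00 -7.43098778e-06  1.31378175e+00] 0.011733082948853208 fin in disp -0.266557625448705 -0.003539150290046213
```

```bash
python3 shift.py '{"x":[0.01,0.02,0.02,0.015,0.01,0.01,0],"y":[-0.0035,0,0,0,0,0,0],"z":[0,0,0,0,0,0,0],"wx":[0,0,0,0,0,0,0],"wy":[0,0,0,0,0,0,0],"wz":[0.007,0,0,0,0,0,0]}'
python3 shift.py '{"x":[0.01,0.01,0.01,0],"y":[0,0,0,0],"z":[0,0,0,0],"wx":[0,0,0,0],"wy":[0,0,0,0],"wz":[0,0,0,0]}'
python3 - <<'E'
from station import ctrl
from h import *
o=ctrl.get_obs(); p=o['ee_pos'][:2]; a=1.305
x=np.array([np.cos(a),np.sin(a)]);y=np.array([-x[1],x[0]]); d=p-[.4942,.1136]
print(o['ee_pos'],o['eef_rot'],o['force'],o['moment'],'fin in disp',d@x,d@y)
E
```

```text
time_s: 12.2
ee_pos: [0.4465, -0.0605, 0.046]
eef_rot: [3.142, -0.001, 1.308]
force: [0.6, 2.4, 1.4]
grip_width: 0.0116
grip_force: 20.0
time_s: 12.6
ee_pos: [0.4545, -0.0314, 0.046]
eef_rot: [3.141, -0.001, 1.308]
force: [1.6, 2.3, 2.2]
grip_width: 0.0116
grip_force: 20.0
[ 0.45450817 -0.03137599  0.04598961] [ 3.14139474e+00 -5.44116727e-04  1.30762597e+00] [1.56899295 2.33521175 2.18543574] [ 0.44871783 -0.23076756 -0.01626489] fin in disp -0.15031112084602308 0.00021603732339607384
```

```bash
python3 shift.py '{"x":[0.01,0.01,0.01,0.01,0],"y":[0,0,0,0,0],"z":[0,0,0,0,0],"wx":[0,0,0,0,0],"wy":[0,0,0,0,0],"wz":[0,0,0,0,0]}'
python3 shift.py '{"x":[0.01,0.01,0.01,0.01,0],"y":[0,0,0,0,0],"z":[0,0,0,0,0],"wx":[0,0,0,0,0],"wy":[0,0,0,0,0],"wz":[0,0,0,0,0]}'
python3 - <<'E'
from station import ctrl
from h import *
o=ctrl.get_obs(); p=o['ee_pos'][:2]; a=1.305
x=np.array([np.cos(a),np.sin(a)]);y=np.array([-x[1],x[0]]); d=p-[.4942,.1136]
print(o['ee_pos'],o['eef_rot'],o['force'],o['moment'],'fin in disp',d@x,d@y)
c=ctrl.camera("wrist");np.savez("wrist3.npz",**c);crop(c,150,0,320,300,2,"pics/wrist3.png")
E
```

```text
time_s: 13.1
ee_pos: [0.465, 0.0074, 0.046]
eef_rot: [3.141, -0.001, 1.308]
force: [1.5, 2.9, 2.3]
grip_width: 0.0118
grip_force: 20.0
time_s: 13.6
ee_pos: [0.4754, 0.0461, 0.046]
eef_rot: [3.141, -0.001, 1.308]
force: [1.4, 3.3, 3.7]
grip_width: 0.0118
grip_force: 20.0
[0.47544619 0.04605372 0.04598972] [ 3.14116637e+00 -8.97572942e-04  1.30768259e+00] [1.39668389 3.31896311 3.68124679] [ 0.54397417 -0.25824854 -0.10497987] fin in disp -0.07010051117639422 0.0003523427718137701
```

View pics/wrist3.png

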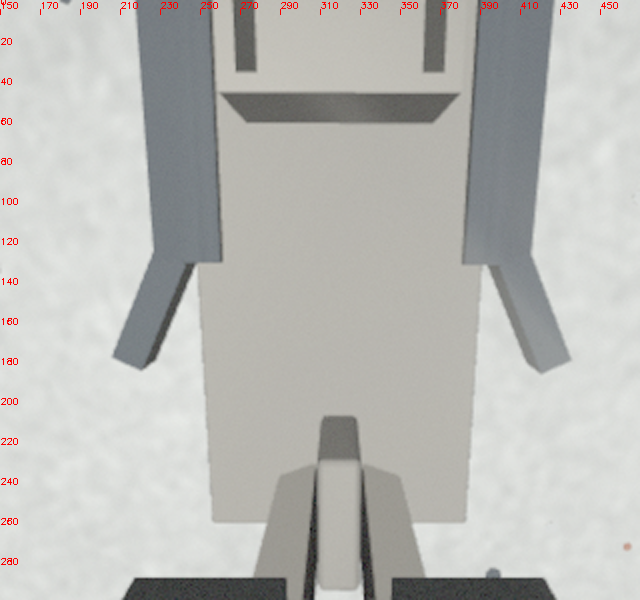

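The plate is under both lips and centred, with its edges symmetric at the mouth (columns ~250 and ~390, row ~131). I'll push it on to the stop.

```bash
python3 shift.py '{"x":[0.01,0.01,0.01,0.01,0.01,0.004,0],"y":[0,0,0,0,0,0,0],"z":[0,0,0,0,0,0,0],"wx":[0,0,0,0,0,0,0],"wy":[0,0,0,0,0,0,0],"wz":[0,0,0,0,0,0,0]}'
python3 shift.py '{"x":[0.002,0.002,0],"y":[0,0,0],"z":[0,0,0],"wx":[0,0,0],"wy":[0,0,0],"wz":[0,0,0]}'
python3 shift.py '{"x":[0.002,0],"y":[0,0],"z":[0,0],"wx":[0,0],"wy":[0,0],"wz":[0,0]}'
python3 d.py .4916 .1039 .046 1.308
```

```text
time_s: 14.35
ee_pos: [0.4894, 0.0979, 0.046]
eef_rot: [3.141, -0.001, 1.307]
force: [1.2, 2.7, 3.1]
grip_width: 0.0121
grip_force: 20.0
time_s: 14.65
ee_pos: [0.4902, 0.1006, 0.046]
eef_rot: [3.142, 0.0, 1.307]
force: [-0.8, -3.1, 4.9]
grip_width: 0.0119
grip_force: 20.0
time_s: 14.85
ee_pos: [0.4907, 0.1025, 0.046]
eef_rot: [3.142, 0.0, 1.307]
force: [0.2, -2.7, 4.7]
grip_width: 0.0118
grip_force: 20.0
t 14.85 pos [0.4907 0.1025 0.046 ] rot [3.142 0.    1.307] q [ 0.13  0.43  1.82 -0.    0.89  0.4 ] w 0.0118
dtool [ 0.0016  0.0005 -0.    ] rotvec [ 0.     0.    -0.001]
```

```bash
for i in 1; do python3 shift.py '{"x":[0.0015,0],"y":[0,0],"z":[0,0],"wx":[0,0],"wy":[0,0],"wz":[0,0]}'; python3 shift.py '{"x":[0.0015,0],"y":[0,0],"z":[0,0],"wx":[0,0],"wy":[0,0],"wz":[0,0]}'; python3 shift.py '{"x":[0.001,0],"y":[0,0],"z":[0,0],"wx":[0,0],"wy":[0,0],"wz":[0,0]}';done
```

```text
time_s: 15.05
ee_pos: [0.4908, 0.103, 0.0459]
eef_rot: [-3.141, 0.002, 1.307]
force: [-3.0, -11.7, 7.5]
grip_width: 0.012
grip_force: 20.0
time_s: 15.25
ee_pos: [0.4909, 0.1039, 0.0458]
eef_rot: [-3.141, 0.003, 1.307]
force: [-4.8, -17.1, 8.0]
grip_width: 0.0119
grip_force: 20.0
time_s: 15.45
ee_pos: [0.4911, 0.1046, 0.0458]
eef_rot: [-3.14, 0.003, 1.307]
force: [-4.9, -18.4, 9.0]
grip_width: 0.0117
grip_force: 20.0
```

```bash
python3 shift.py '{"x":[0,0,0,0,0],"y":[0,0,0,0,0],"z":[0,0,0,0,0],"wx":[0,0,0,0,0],"wy":[0,0,0,0,0],"wz":[0,0,0,0,0]}' 0.05
python3 shift.py '{"x":[0,0,0,-0.03,-0.03,0,0],"y":[0,0,0,0,0,0,0],"z":[-0.03,-0.04,-0.04,-0.04,-0.02,0,0],"wx":[0,0,0,0,0,0,0],"wy":[0,0,0,0,0,0,0],"wz":[0,0,0,0,0,0,0]}'
python3 - <<'E'
from station import ctrl
from h import *
c=ctrl.camera("wrist");np.savez("wrist4.npz",**c);crop(c,150,0,400,300,2,"pics/wrist4.png")
b=[.6513,.0388];a=.257
print('ball',proj(c,[*b,.093]),[proj(c,[b[0]+np.cos(a)*x-np.sin(a)*y,b[1]+np.sin(a)*x+np.cos(a)*y,.045])[0].round() for x in(-.03,.03) for y in (-.035,.035)])
E
python3 d.py .6627 -.005 .2 1.828
```

```text
time_s: 15.95
ee_pos: [0.4917, 0.1066, 0.0459]
eef_rot: [-3.141, -0.0, 1.307]
force: [0.3, 0.4, -0.4]
grip_width: 0.048
grip_force: 0.0
time_s: 16.65
ee_pos: [0.476, 0.0484, 0.216]
eef_rot: [3.141, -0.0, 1.306]
force: [-0.1, 0.0, -0.8]
grip_width: 0.0501
grip_force: 0.0
ball [[508.55259098 162.21762591]] [array([468., 196.]), array([443., 140.]), array([520., 169.]), array([497., 111.])]
t 16.7 pos [0.4759 0.0488 0.2153] rot [-3.141  0.     1.307] q [0.03 0.15 1.73 0.   1.26 0.29] w 0.05
dtool [-0.0032  0.1944  0.0151] rotvec [-0.001 -0.    -0.521]
```

View pics/wrist4.png

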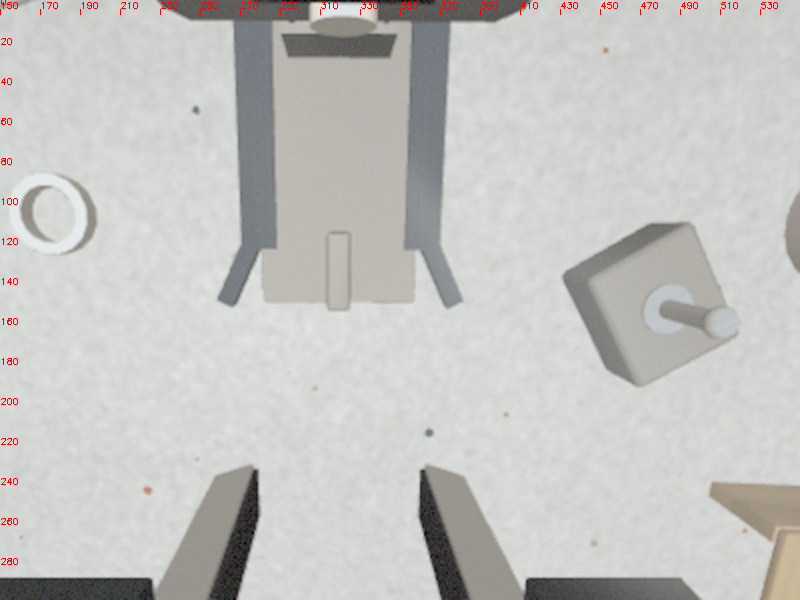

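Plate tail corners are at about (280,150) and (357,151), mouth ends at (287,124) and (352,124), the lever ball at (511,160) and the lever foot at (482,154). I'll check seating and the lever position.

Run:
```python
from h import *
c=load("wrist4"); b=lambda x,y,z:back(c,150+x/2,y/2,z)[:2]
a=1.305;x=np.array([np.cos(a),np.sin(a)])
m=(b(275,248,.016)+b(405,248.5,.016))/2;t=(b(261,302,.008)+b(415,302,.008))/2
v=b(261,302,.008)-b(415,302,.008)
print('tail rel mouth',(t-m)@x,(t-m)@[-x[1],x[0]],'yaw',np.arctan2(v[1],v[0])-np.pi/2)
print('fin front/rear rel',[(b(338,yy,.05)-m)@x for yy in(232,309)])
print('ball',b(722,321,.093),'foot',b(665,308,.046),'corners',[b(*p,.045).round(4) for p in((691,223),(737,333),(640,386),(588,279))])
```

```text
tail rel mouth -0.03092493143098108 0.0011122109667314353 yaw 1.3051172946087837
fin front/rear rel [np.float64(0.009231496529214251), np.float64(-0.029457366899621345)]
ball [0.6536044  0.03979856] foot [0.65154315 0.04009248] corners [array([0.6701, 0.0797]), array([0.6876, 0.0163]), array([0.6336, 0.0007]), array([0.615 , 0.0655])]
```

```bash
python3 shift.py '{"x":[0,0,0,0,0,0,0,0,0,0],"y":[0.03,0.045,0.045,0.045,0.03,0,0,0,0,0],"z":[0,0,0,0,0,0,0,0,0,0],"wx":[0,0,0,0,0,0,0,0,0,0],"wy":[0,0,0,0,0,0,0,0,0,0],"wz":[-0.0,0,0,0,-0.1,-0.14,-0.14,-0.14,0,0]}' 0 10
python3 d.py .6645 -.0036 .106 1.826
```

```text
time_s: 17.7
ee_pos: [0.6642, -0.0016, 0.2148]
eef_rot: [-3.14, -0.001, 1.823]
force: [-0.5, 0.2, -0.2]
grip_width: 0.0005
grip_force: 0.0
t 17.7 pos [ 0.6642 -0.0016  0.2148] rot [-3.140e+00 -1.000e-03  1.823e+00] q [-0.06  0.57  1.17  0.    1.41 -0.31] w 0.0005
dtool [-2.100e-03 -1.000e-04  1.088e-01] rotvec [-0.002 -0.001 -0.003]
```

```bash
python3 shift.py '{"x":[-0.002,0,0,0,0,0],"y":[0,0,0,0,0,0],"z":[0.03,0.04,0.03,0.009,0,0],"wx":[0,0,0,0,0,0],"wy":[0,0,0,0,0,0],"wz":[0,0,0,0,0,0]}'
python3 shift.py '{"x":[0.015,0.01,0.008,0.006,0.004,0],"y":[0,0,0,0,0,0],"z":[0,0,0,0,0,0],"wx":[0,0,0,0,0,0],"wy":[0,0,0,0,0,0],"wz":[0,0,0,0,0,0]}'
python3 shift.py '{"x":[0.003,0.002,0],"y":[0,0,0],"z":[0,0,0],"wx":[0,0,0],"wy":[0,0,0],"wz":[0,0,0]}'
python3 - <<'E'
from station import ctrl
from h import *
o=ctrl.get_obs();p=np.array([-.252,.968]);print('along',(o['ee_pos'][:2]-[.653,.040])@p,o['ee_pos'])
c=ctrl.camera("scene");crop(c,270,215,80,60,8,"pics/lev.png")
E
```

```text
time_s: 18.3
ee_pos: [0.6656, -0.0042, 0.1086]
eef_rot: [3.14, 0.001, 1.826]
force: [-0.1, -1.3, -0.1]
grip_width: 0.0004
grip_force: 0.0
time_s: 18.9
ee_pos: [0.6539, 0.0377, 0.1071]
eef_rot: [3.141, 0.0, 1.827]
force: [0.6, -0.8, 0.3]
grip_width: 0.0003
grip_force: 0.8
time_s: 19.2
ee_pos: [0.6525, 0.042, 0.1066]
eef_rot: [-3.141, 0.0, 1.827]
force: [1.0, -3.2, -1.2]
grip_width: 0.0003
grip_force: 1.5
along 0.00209104529652122 [0.65250116 0.04203031 0.10661247]
```

View pics/lev.png

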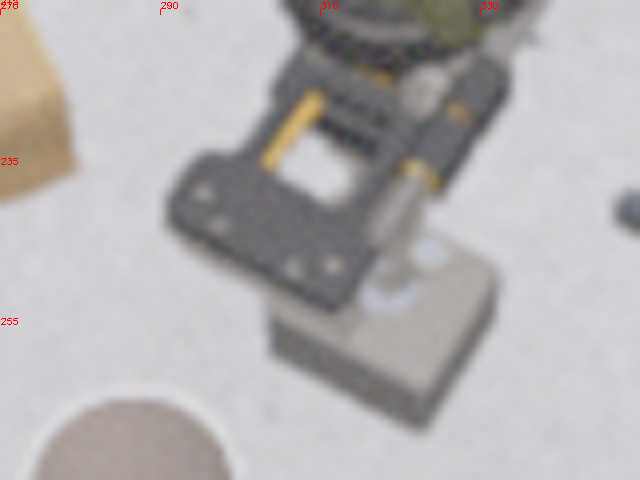

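The ball is at about (323.8,246.3), where it was at (318,241.7) upright. I'll convert that to a lean angle.

Run:
```python
from h import *
c=load("scene0");p=np.array([-.252,.968])
for th in(0,.2,.3,.4,.5):print(th,proj(c,[*(np.array([.6525,.040])+p*.048*np.sin(th)),.045+.048*np.cos(th)]))
```

```text
0 [[318.13699642 243.08053614]]
0.2 [[321.00448762 244.78915713]]
0.3 [[322.4011671  245.73714918]]
0.4 [[323.75249537 246.73396176]]
0.5 [[325.04361876 247.76859853]]
```

Lean is about 0.4 rad, and the 3.3 N reading agrees with that. I'll nudge 1 mm further and hold.

```bash
python3 shift.py '{"x":[0.001,0,0,0,0,0,0,0,0,0],"y":[0,0,0,0,0,0,0,0,0,0],"z":[0,0,0,0,0,0,0,0,0,0],"wx":[0,0,0,0,0,0,0,0,0,0],"wy":[0,0,0,0,0,0,0,0,0,0],"wz":[0,0,0,0,0,0,0,0,0,0]}'
python3 shift.py '{"x":[0,0,0,0,0],"y":[0,0,0,0,0],"z":[0,0,0,0,0],"wx":[0,0,0,0,0],"wy":[0,0,0,0,0],"wz":[0,0,0,0,0]}'
python3 shift.py '{"x":[-0.005,-0.005,-0.01,-0.015,-0.02,0,0,0,0,0],"y":[0,0,0,0,0,0,0,0,0,0],"z":[0,0,0,0,0,-0.04,-0.05,0,0,0],"wx":[0,0,0,0,0,0,0,0,0,0],"wy":[0,0,0,0,0,0,0,0,0,0],"wz":[0,0,0,0,0,0,0,0,0,0]}'
python3 - <<'E'
from station import ctrl
from h import *
c=ctrl.camera("scene");a=load("scene0");crop(c,200,160,260,190,3,"pics/end.png")
E
```

```text
time_s: 20.25
ee_pos: [0.6524, 0.0431, 0.107]
eef_rot: [-3.142, 0.0, 1.827]
force: [-1.0, -3.2, -2.5]
grip_width: 0.0001
grip_force: 1.8
time_s: 20.75
ee_pos: [0.6524, 0.0431, 0.107]
eef_rot: [3.142, -0.0, 1.827]
force: [-0.1, -4.1, -3.0]
grip_width: 0.0008
grip_force: 1.8
time_s: 21.75
ee_pos: [0.666, -0.0109, 0.1954]
eef_rot: [-3.14, -0.001, 1.826]
force: [0.0, 0.9, -0.2]
grip_width: 0.0005
grip_force: 0.0
```

View pics/end.png

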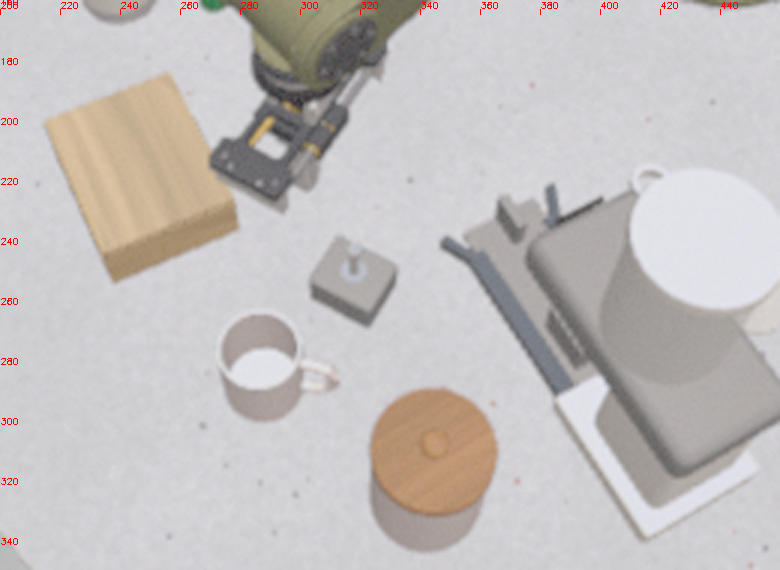

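The lever is back upright with its ball at (318,242). The sled sits home in the track with its fin at ~(370,231), and the bystanders in this view have not moved.

```bash
python3 -c "
from station import ctrl
print(ctrl.hand_in())"
```

```text
the job is handed in; nothing more can be done
None
```

I slid the sled home against the stop, held the lever left for about 1.5 s until it sprang back upright, and handed the job in at about 22 s; the hand-in gave no verdict.

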